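Weigh in a batch of empty sample bottles and shelve them

TASK

Weigh in the empty sample bottles standing on the right of the bench as one batch: press TARE while the scale is empty, then stand every bottle upright on the scale's platform, set down gently and fully on the plate, let go of them all, and key in the batch number 2, 7, 5 and then ENTER, each key pressed fully home. Then move all the bottles onto the narrow oak ledge on the left, standing upright in one row along the middle of the board and fully on it, and last press TARE once more to leave the scale at zero. Press no wrong key and none at the wrong time, tip no bottle over, and leave the flask, the box of wipes and the amber bottle where they are.

Things in the scene. Friction and masses are not known exactly. Their poses are not given: they have to be found in the camera images.
- bottle_small: small empty sample bottle: white plastic, 50 mm across, 80 mm tall to the top of its grey ribbed screw cap; the cap is 38 mm across and 26 mm high, with a 4 mm neck and a sloping shoulder below it (the full width begins 40 mm below the top), so it is best taken by the cap from above. About 60 g. Origin: centre of its underside, z up along its axis. May be absent
- bottle_medium: medium empty sample bottle: white plastic, 60 mm across, 110 mm tall to the top of its grey ribbed screw cap; the cap is 42 mm across and 26 mm high, with a 4 mm neck and a sloping shoulder below it (the full width begins 40 mm below the top), so it is best taken by the cap from above. About 100 g. Origin: centre of its underside, z up along its axis. May be absent
- bottle_tall: tall empty sample bottle: white plastic, 60 mm across, 140 mm tall to the top of its grey ribbed screw cap; the cap is 42 mm across and 26 mm high, with a 4 mm neck and a sloping shoulder below it (the full width begins 40 mm below the top), so it is best taken by the cap from above. About 120 g. Origin: centre of its underside, z up along its axis. May be absent
- bottle_large: large empty sample bottle: white plastic, 70 mm across, 140 mm tall to the top of its grey ribbed screw cap; the cap is 48 mm across and 26 mm high, with a 4 mm neck and a sloping shoulder below it (the full width begins 40 mm below the top), so it is best taken by the cap from above. About 160 g. Origin: centre of its underside, z up along its axis. May be absent
- scale: compact bench scale, fixed: white base 188 mm square under a steel platform. Origin: centre of its underside
- platform_top (a point): centre of the upper face of the scale's platform: a flat, level, rigid steel plate 200 mm square (sides along its x and y), 70 mm above the bench, with no rim
- keypad: keypad terminal of the scale: grey box 160 (x) by 120 (y) mm lying loose on the bench; its deck slopes from 22 mm high in front (-x, towards the robot) to 38 mm at the rear, where the display is. 12 square keys, 20 mm wide, 30 mm apart, 9 mm proud, as on a telephone: from the rear 1 2 3, 4 5 6, 7 8 9, TARE 0 ENTER (TARE and ENTER black). Origin: centre of its underside; x to the rear, y left, z up. May get knocked aside
- key_1 (a joint): 1 key, the middle of its top at x 29, y 30, z 42 mm in the keypad's frame, not used in this job; its travel: 0 up, 0.005 m fully down, springs back (moves from 1 N, fully down at 4 N, pressed beyond 3.5 mm)
- key_2 (a joint): 2 key, the middle of its top at x 29, y 0, z 42 mm in the keypad's frame; its travel: 0 up, 0.005 m fully down, springs back (moves from 1 N, fully down at 4 N, pressed beyond 3.5 mm)
- key_3 (a joint): 3 key, the middle of its top at x 29, y -30, z 42 mm in the keypad's frame, not used in this job; its travel: 0 up, 0.005 m fully down, springs back (moves from 1 N, fully down at 4 N, pressed beyond 3.5 mm)
- key_4 (a joint): 4 key, the middle of its top at x -1, y 30, z 39 mm in the keypad's frame, not used in this job; its travel: 0 up, 0.005 m fully down, springs back (moves from 1 N, fully down at 4 N, pressed beyond 3.5 mm)
- key_5 (a joint): 5 key, the middle of its top at x -1, y 0, z 39 mm in the keypad's frame; its travel: 0 up, 0.005 m fully down, springs back (moves from 1 N, fully down at 4 N, pressed beyond 3.5 mm)
- key_6 (a joint): 6 key, the middle of its top at x -1, y -30, z 39 mm in the keypad's frame, not used in this job; its travel: 0 up, 0.005 m fully down, springs back (moves from 1 N, fully down at 4 N, pressed beyond 3.5 mm)
- key_7 (a joint): 7 key, the middle of its top at x -31, y 30, z 36 mm in the keypad's frame; its travel: 0 up, 0.005 m fully down, springs back (moves from 1 N, fully down at 4 N, pressed beyond 3.5 mm)
- key_8 (a joint): 8 key, the middle of its top at x -31, y 0, z 36 mm in the keypad's frame, not used in this job; its travel: 0 up, 0.005 m fully down, springs back (moves from 1 N, fully down at 4 N, pressed beyond 3.5 mm)
- key_9 (a joint): 9 key, the middle of its top at x -31, y -30, z 36 mm in the keypad's frame, not used in this job; its travel: 0 up, 0.005 m fully down, springs back (moves from 1 N, fully down at 4 N, pressed beyond 3.5 mm)
- key_tare (a joint): TARE key, the middle of its top at x -61, y 30, z 33 mm in the keypad's frame; its travel: 0 up, 0.005 m fully down, springs back (moves from 1 N, fully down at 4 N, pressed beyond 3.5 mm)
- key_0 (a joint): 0 key, the middle of its top at x -61, y 0, z 33 mm in the keypad's frame, not used in this job; its travel: 0 up, 0.005 m fully down, springs back (moves from 1 N, fully down at 4 N, pressed beyond 3.5 mm)
- key_enter (a joint): ENTER key, the middle of its top at x -61, y -30, z 33 mm in the keypad's frame; its travel: 0 up, 0.005 m fully down, springs back (moves from 1 N, fully down at 4 N, pressed beyond 3.5 mm)
- ledge_top (a point): middle of the upper face of the narrow oak bottle ledge: a fixed board 400 mm long (its x) and 80 mm deep (its y), its upper face level and 70 mm above the bench, with no rim
- flask: bystander: clear glass conical flask, 84 mm across, 122 mm tall, loose. Origin: centre of its underside
- wipes_box: bystander: green cardboard box of wipes, 120 mm (x) by 225 mm (y) by 80 mm high, loose. Origin: centre of its underside
- reagent_bottle: bystander: amber glass bottle with a black cap, 68 mm across, 122 mm tall, loose. Origin: centre of its underside
Mind the look-alikes: they are no part of the job. What is shaped like the bottle_large but blue or purple is not meant.

How it is judged:
On the way, in this order (a step that is already met when the one before it is completed fails the run):
1. TARE pressed fully home while the scale is empty (value of joint key_tare above 0.0035 m and horizontal distance between each of bottle_small, bottle_medium, bottle_tall, bottle_large and platform_top above 0.15 m), for 0.04 s.
2. all the bottles stand upright and still on the scale's platform, let go (x of bottle_small in the frame of platform_top between -0.075 and 0.075 m and y of bottle_small in the frame of platform_top between -0.075 and 0.075 m and z of bottle_small in the frame of platform_top between -0.006 and 0.006 m and angle between each of bottle_small, bottle_medium, bottle_tall, bottle_large's own z axis and vertical below 0.08 rad and linear speed of each of bottle_small, bottle_medium, bottle_tall, bottle_large below 0.03 m/s and contact force between the fingers and bottle_small below 0.1 N and x of bottle_medium in the frame of platform_top between -0.075 and 0.075 m and y of bottle_medium in the frame of platform_top between -0.075 and 0.075 m and z of bottle_medium in the frame of platform_top between -0.006 and 0.006 m and contact force between the fingers and bottle_medium below 0.1 N and x of bottle_tall in the frame of platform_top between -0.075 and 0.075 m and y of bottle_tall in the frame of platform_top between -0.075 and 0.075 m and z of bottle_tall in the frame of platform_top between -0.006 and 0.006 m and contact force between the fingers and bottle_tall below 0.1 N and x of bottle_large in the frame of platform_top between -0.075 and 0.075 m and y of bottle_large in the frame of platform_top between -0.075 and 0.075 m and z of bottle_large in the frame of platform_top between -0.006 and 0.006 m and contact force between the fingers and bottle_large below 0.1 N), for 0.2 s.
3. with all the bottles standing so, 2 pressed fully home (all of step 2 and value of joint key_2 above 0.0035 m), for 0.04 s.
4. with all the bottles standing so, 7 pressed fully home (all of step 2 and value of joint key_7 above 0.0035 m), for 0.04 s.
5. with all the bottles standing so, 5 pressed fully home (all of step 2 and value of joint key_5 above 0.0035 m), for 0.04 s.
6. with all the bottles standing so, ENTER pressed fully home (all of step 2 and value of joint key_enter above 0.0035 m), for 0.04 s.
7. with all the bottles standing upright on the ledge, let go, TARE pressed fully home again (value of joint key_tare above 0.0035 m and x of bottle_small in the frame of ledge_top between -0.18 and 0.18 m and y of bottle_small in the frame of ledge_top between -0.018 and 0.018 m and z of bottle_small in the frame of ledge_top between -0.006 and 0.006 m and angle between each of bottle_small, bottle_medium, bottle_tall, bottle_large's own z axis and vertical below 0.08 rad and linear speed of each of bottle_small, bottle_medium, bottle_tall, bottle_large below 0.02 m/s and contact force between the fingers and bottle_small below 0.1 N and x of bottle_medium in the frame of ledge_top between -0.18 and 0.18 m and y of bottle_medium in the frame of ledge_top between -0.018 and 0.018 m and z of bottle_medium in the frame of ledge_top between -0.006 and 0.006 m and contact force between the fingers and bottle_medium below 0.1 N and x of bottle_tall in the frame of ledge_top between -0.18 and 0.18 m and y of bottle_tall in the frame of ledge_top between -0.018 and 0.018 m and z of bottle_tall in the frame of ledge_top between -0.006 and 0.006 m and contact force between the fingers and bottle_tall below 0.1 N and x of bottle_large in the frame of ledge_top between -0.18 and 0.18 m and y of bottle_large in the frame of ledge_top between -0.018 and 0.018 m and z of bottle_large in the frame of ledge_top between -0.006 and 0.006 m and contact force between the fingers and bottle_large below 0.1 N), for 0.04 s.
At the end, for the whole second after the job is handed in: every bottle that was there stands upright and at rest on the oak ledge, its axis within 18 mm of the board's centre line and 180 mm of its middle, let go (x of bottle_small in the frame of ledge_top between -0.18 and 0.18 m and y of bottle_small in the frame of ledge_top between -0.018 and 0.018 m and z of bottle_small in the frame of ledge_top between -0.006 and 0.006 m and angle between each of bottle_small, bottle_medium, bottle_tall, bottle_large's own z axis and vertical below 0.08 rad and linear speed of each of bottle_small, bottle_medium, bottle_tall, bottle_large below 0.02 m/s and contact force between the fingers and bottle_small below 0.1 N and x of bottle_medium in the frame of ledge_top between -0.18 and 0.18 m and y of bottle_medium in the frame of ledge_top between -0.018 and 0.018 m and z of bottle_medium in the frame of ledge_top between -0.006 and 0.006 m and contact force between the fingers and bottle_medium below 0.1 N and x of bottle_tall in the frame of ledge_top between -0.18 and 0.18 m and y of bottle_tall in the frame of ledge_top between -0.018 and 0.018 m and z of bottle_tall in the frame of ledge_top between -0.006 and 0.006 m and contact force between the fingers and bottle_tall below 0.1 N and x of bottle_large in the frame of ledge_top between -0.18 and 0.18 m and y of bottle_large in the frame of ledge_top between -0.018 and 0.018 m and z of bottle_large in the frame of ledge_top between -0.006 and 0.006 m and contact force between the fingers and bottle_large below 0.1 N); the robot touches nothing.
It fails at once if a key that the job does not call for (1, 3, 4, 6, 8, 9 or 0) is pressed (value of joint any of key_1, key_3, key_4, key_6, key_8, key_9, key_0 above 0.003 m).
It fails at once if a key is pressed at the wrong time: 2, 7, 5 or ENTER while a bottle is not on the scale, or TARE while one is ((value of joint any of key_2, key_7, key_5, key_enter above 0.003 m and not (horizontal distance between each of bottle_small, bottle_medium, bottle_tall, bottle_large and platform_top below 0.14 m)) or (value of joint key_tare above 0.003 m and not (horizontal distance between each of bottle_small, bottle_medium, bottle_tall, bottle_large and platform_top above 0.15 m))).
It fails at once if a bottle is dropped or rammed onto the scale (more than 40 N) (contact force between any of bottle_small, bottle_medium, bottle_tall, bottle_large and scale above 40 N).
It fails at once if a bottle is tipped over (angle between any of bottle_small, bottle_medium, bottle_tall, bottle_large's own z axis and vertical above 0.7 rad).
It fails at once if a bystander (flask, box of wipes, amber reagent bottle) is shifted by more than 25 mm (distance of any of flask, wipes_box, reagent_bottle from where it was at the start of the episode above 0.025 m).
Of bottle_small, bottle_medium, bottle_tall, bottle_large only 2 to 4 are there at a start; the rules pass over those that are not, and their reading is None.
At some moment in a run one of keypad may be knocked a few centimetres aside while the robot is not near it.
It also fails if it takes over 210 s, if anything falls off the work surface, if the arm or the gripper's body presses on something with over 40 N, if the wrist force passes 120 N, or if a joint passes its speed limit or range.

ROBOT

A 6-joint arm with a two-finger parallel gripper is mounted at the origin on the work surface. World frame = base frame: x ahead of the robot, y to its left, z up, the work surface at z = 0. Lengths are in m, angles in rad, forces in N, time in s.
With the tool pointing down it reaches from about 0.3 to 0.875 m from the base axis. Payload 6.4 kg.
Tool frame: the origin (TCP) lies midway between the tips of the shut fingers; the grasp point (between the pads) lies 19 mm behind it (ctrl.tcp_to_grasp is the distance from the TCP to the grasp point, in m); z points along the fingers, y is the direction in which the jaws open and shut (so a half turn about z gives the same grasp; the last joint's range is limited). The gripper opens to 85 mm and grips with 20 to 120 N. Pads are 22 mm wide; open, the fingers measure 114 mm over their backs; the gripper's body (76 mm by 85 mm) begins 54 mm behind the grasp point. The pads swing forward as they close: fully open they stand 13 mm farther back than shut.
Start: joints at [-1.414, 0.181, 1.607, -0, 1.354, -0.206], TCP at [0.204, -0.538, 0.231] pointing down, gripper open.
Joint ranges: [-2.99, 2.99], [-0.89, 2.07], [0.3, 2.58], [-1.14, 4.28], [0, 2.63], [-3.12, 3.12]. Speed limits (rad/s): [2.57, 2.57, 3.01, 3.14, 3.14, 3.14].

INTERFACE

Orientations are given as a unit quaternion [w, x, y, z].
In Python, from bench import monitor, imaging, order, spotter, ctrl gives the robot as it stands.
- The arm moves only by the shell command python3 -m pendant 'ROWS'. ROWS is JSON, a list that holds one entry, the list of rows, each a list of 5 numbers: the shift along the world's x, y, z in mm, then the turn about the world's z in degrees, then the finger opening in mm, from 0 to 85.4. A call has 1 to 8 rows; each row shifts and turns the commanded pose from where the row before left it; what a row does not reach is not made up. A row lasts 1/8 s, in which the tool goes at most 62.5 mm and 10.7 degrees, less where a joint would pass 70% of its speed; a pose out of reach is approached as far as the arm can. A call with a gripper value outside its range is refused whole. The fingers move at their own pace and stop on an object; the grip force is fixed at half the most. Time passes only in rows, so rows that do not move let the fingers close. It gives the time, the measured TCP pose, the force and the opening at its end, in the units of the state.
- monitor.get_obs(): the state, without advancing time (a new reading comes with each control period).
- imaging.camera(name): name is "scene" or "top"; returns a dict with "img" (420x560x3 uint8, red, green, blue), "vfov" (degrees; the focal length in pixels is half the picture's height over the tangent of half this angle, whatever the lens; pixels are square), "cx", "cy" (the principal point, pixels), "origin" and "orientation" of the camera in the world. Camera axes: x right, y down, z forward; pixel columns grow to the right and rows downward; lengths in m; the calibration is good to about 2 mm. A picture is of the moment at which its call begins. There is no depth.
- order.hand_in(): hands the job in, once; it reports no verdict.
Trained networks look in the newest picture that a camera, given by its name, has taken for a name from the list of things; names that differ only in an ending like _2 or _b are one class to them, and where a whole thing is asked for, a point or a joint stands for the part that bears it (a point fixed in the world has none). Each returns a list of dicts, best first, with "confidence" (0 to 1); they miss things now and then, are a little off and sometimes report something else, mostly with a low value. They report only what shows in the picture. A call takes as long as a camera call. They do not tell look-alikes from the thing itself.
- spotter.recognise(camera, thing): "at" ([x, y, z] in m, in the coordinates of the camera as it stood for that picture, good to about 4 mm: the middle of the surface that is visible of it).
- spotter.tip_of(camera, thing): "at" ([x, y, z] in m, in the coordinates of the camera as it stood for that picture, good to about 4 mm: a listed point, or the origin of a listed thing).
The state is a dict: "time_s": time; "q": joint angles; "dq": joint speeds; "joint_efforts": joint torques, N m; "eef_pos": TCP position; "eef_rot": TCP orientation; "wrist_force": force on the tool from outside, world axes, zero at the start; "torque": the same for the moment, N m; "opening": opening from 0.0 (shut) to 1.0 (fully open).
Only numpy, scipy, OpenCV 4.12 (cv2) and the standard library are available. Lean on these libraries where they do the work, as an engineer would, in place of code of your own. Each camera call takes 0.05 s, during which the arm holds its last target. There are 200 camera calls.

## Working session

There is one attempt and no reset: what is moved stays moved. The work goes in short steps, Python scripts to look and compute and a shell command to move; the robot and the scene stay as the last step left them, time stands still between calls to the robot, and variables do not carry over. Pictures are saved under pics/ and viewed, about 12 in all and at most 16, crops included, and the job is handed in when it is done.

```bash
mkdir -p pics; cat > h.py <<'E'
from bench import monitor, imaging, order, spotter, ctrl
import numpy as np, cv2
from scipy.spatial.transform import Rotation as R
def cam(n,save=None):
    c=imaging.camera(n)
    c['R']=R.from_quat(np.roll(c['orientation'],-1)).as_matrix(); c['o']=np.array(c['origin'])
    c['f']=c['img'].shape[0]/2/np.tan(np.radians(c['vfov'])/2)
    if save: cv2.imwrite(f'pics/{save}.png',c['img'][:,:,::-1])
    return c
def w(c,p): return c['R']@np.array(p)+c['o']
def px(c,P):
    q=c['R'].T@(np.array(P)-c['o']); return c['f']*q[0]/q[2]+c['cx'],c['f']*q[1]/q[2]+c['cy']
def ray(c,u,v,z):
    d=c['R']@np.array([(u-c['cx'])/c['f'],(v-c['cy'])/c['f'],1]); return c['o']+d*(z-c['o'][2])/d[2]
E
python3 - <<'E'
from h import *
np.set_printoptions(precision=3,suppress=True)
for n in ('top','scene'):
    c=cam(n,n+'0'); print(n,c['o'],c['R'].tolist() and c['R'],c['f'],c['cx'],c['cy'])
    for t in 'bottle_small bottle_medium bottle_tall bottle_large platform_top keypad key_2 key_tare key_enter key_3 ledge_top flask wipes_box reagent_bottle'.split():
        print(t,[(w(c,r['at']),np.round(px(c,w(c,r['at']))),round(r['confidence'],2)) for r in spotter.tip_of(n,t)][:4])
print(monitor.get_obs()['time_s'],monitor.get_obs()['eef_rot'])
E
```

```text
top [ 0.421 -0.048  1.243] [[-0.026 -0.988  0.152]
 [-1.     0.025 -0.008]
 [ 0.004 -0.152 -0.988]] 433.2579438271147 275.43793554446563 204.21224129554315
bottle_small []
bottle_medium [(array([ 0.398, -0.321,  0.001]), array([370., 277.]), 0.66)]
bottle_tall [(array([ 0.615, -0.285,  0.   ]), array([354., 201.]), 0.64)]
bottle_large [(array([ 0.47 , -0.56 , -0.002]), array([452., 249.]), 0.91), (array([ 0.53 , -0.461,  0.002]), array([417., 229.]), 0.65), (array([ 0.571, -0.567,  0.001]), array([452., 214.]), 0.57)]
platform_top [(array([0.593, 0.1  , 0.068]), array([218., 209.]), 0.86)]
keypad [(array([ 0.474, -0.134, -0.001]), array([303., 251.]), 0.73), (array([ 0.78 , -0.154, -0.003]), array([306., 148.]), 0.19)]Traceback (most recent call last):
  File "<stdin>", line 6, in <module>
ValueError: it knows: bottle_large, bottle_medium, bottle_small, bottle_tall, flask, keypad, ledge_top, platform_top, reagent_bottle, scale, wipes_box
```

```bash
python3 - <<'E'
from h import *
np.set_printoptions(precision=3,suppress=True)
for n in ('scene','top'):
    c=cam(n,n+'1'); print(n,c['o'],c['R'][:,2],c['f'])
    for t in 'bottle_small bottle_medium bottle_tall bottle_large platform_top scale keypad ledge_top flask wipes_box reagent_bottle'.split():
        print(t,[(w(c,r['at']),np.round(px(c,w(c,r['at']))),round(r['confidence'],2)) for r in spotter.tip_of(n,t)][:4])
    cv2.imwrite(f'pics/{n}1.png',cv2.resize(c['img'][:,:,::-1],(800,600),interpolation=cv2.INTER_CUBIC))
print(monitor.get_obs()['time_s'],monitor.get_obs()['eef_rot'])
E
```

```text
scene [ 1.188 -0.573  1.115] [-0.452  0.4   -0.797] 501.91457776195597
bottle_small [(array([ 0.618, -0.288,  0.   ]), array([216., 273.]), 0.41)]
bottle_medium [(array([ 0.397, -0.322,  0.003]), array([156., 225.]), 0.74), (array([ 0.529, -0.462, -0.003]), array([137., 290.]), 0.54)]
bottle_tall [(array([ 0.619, -0.289, -0.   ]), array([216., 274.]), 0.61)]
bottle_large [(array([ 0.575, -0.563,  0.001]), array([109., 329.]), 0.97), (array([ 0.468, -0.555,  0.003]), array([ 90., 294.]), 0.82), (array([ 0.53 , -0.462, -0.001]), array([137., 290.]), 0.7), (array([ 0.396, -0.319,  0.005]), array([157., 224.]), 0.42)]
platform_top [(array([0.595, 0.098, 0.07 ]), array([323., 174.]), 0.97)]
scale [(array([0.598, 0.103, 0.001]), array([323., 190.]), 0.68)]
keypad [(array([ 0.477, -0.132,  0.   ]), array([231., 207.]), 0.95)]
ledge_top [(array([0.515, 0.319, 0.073]), array([358., 121.]), 0.81), (array([ 0.617, -0.284,  0.001]), array([217., 272.]), 0.2)]
flask [(array([0.78 , 0.133, 0.004]), array([378., 224.]), 0.79), (array([ 0.783, -0.153, -0.001]), array([299., 287.]), 0.67)]
wipes_box 
[... 459 characters left out ...]
 0.576, -0.565,  0.   ]), array([451., 212.]), 0.6), (array([ 0.4  , -0.32 ,  0.003]), array([370., 276.]), 0.47)]
platform_top [(array([0.588, 0.102, 0.069]), array([217., 211.]), 0.65), (array([0.573, 0.455, 0.001]), array([ 98., 222.]), 0.38)]
scale [(array([0.597, 0.1  , 0.001]), array([221., 211.]), 0.85)]
keypad [(array([ 0.476, -0.136, -0.001]), array([304., 251.]), 0.65)]
ledge_top [(array([0.52 , 0.324, 0.072]), array([135., 238.]), 0.8)]
flask [(array([0.781, 0.132, 0.002]), array([210., 149.]), 0.58)]
wipes_box [(array([ 0.782, -0.157,  0.   ]), array([308., 147.]), 0.82)]
reagent_bottle [(array([0.569, 0.457, 0.002]), array([ 97., 224.]), 0.72)]
1.55 [ 0.     0.984  0.18  -0.   ]
```

View pics/top1.png

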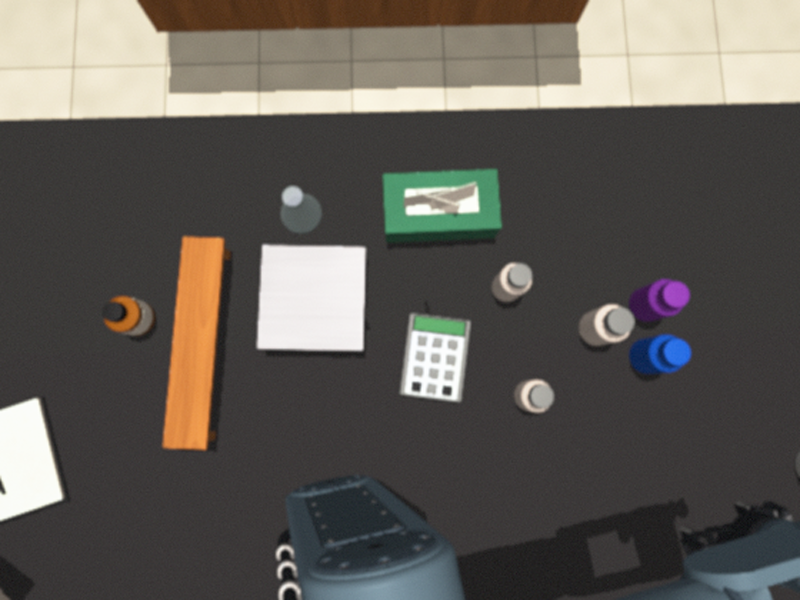

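View pics/scene1.png

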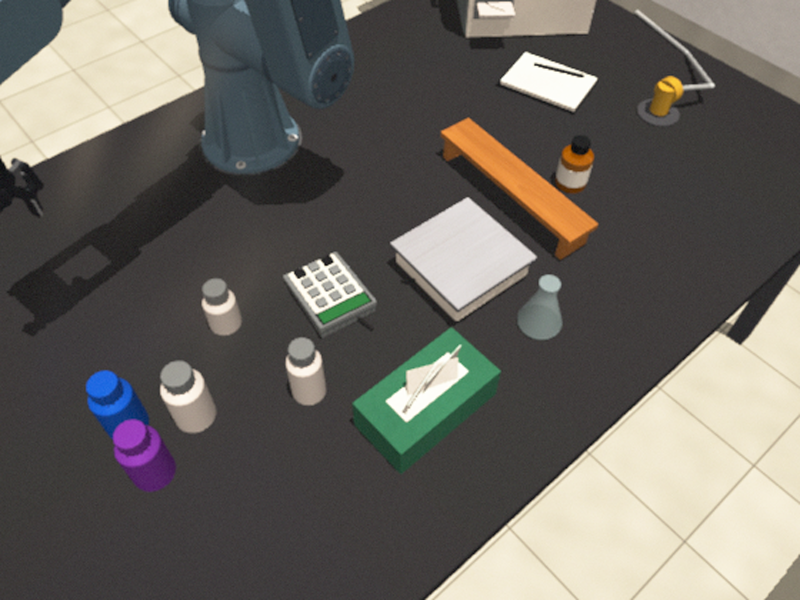

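The top picture shows three white bottles, at about (541,396), (520,275) and (620,320) in the 800 px view. Blue and purple look-alikes stand right of them, the keypad is at (435,358), the scale at (312,298) and the ledge at (195,343). Next I'll measure cap heights, the keypad and the plate and ledge orientations.

```bash
python3 - <<'E'
from h import *
T=cam('top');S=cam('scene')
def crop(c,P,hw,k):
    u,v=map(int,px(c,P)); return cv2.resize(np.ascontiguousarray(c['img'][v-hw:v+hw,u-hw:u+hw,::-1]),(k,k),interpolation=cv2.INTER_CUBIC),(u-hw,v-hw)
rows=[]
for c in(T,S):
    r=[]
    for P in[(.398,-.321,.06),(.617,-.287,.06),(.53,-.461,.07)]:
        im,o=crop(c,P,25,200); print(o); r.append(im)
    im,o=crop(c,(.476,-.134,.03),36,200);print('kp',o);r.append(im); rows.append(np.hstack(r))
cv2.imwrite('pics/m1.png',np.vstack(rows))
u,v=map(int,px(T,(.476,-.134,.03)));
for n,(a,b,c_,d),z in(('plat',(255,240,372,356),.07),('ledge',(155,225,235,460),.07)):
    x0,y0,x1,y1=[int(t*.7) for t in(a,b,c_,d)]
    hsv=cv2.cvtColor(T['img'][y0:y1,x0:x1],cv2.COLOR_RGB2HSV)
    m=((hsv[:,:,2]>140)&((hsv[:,:,1]<60) if n=='plat' else (hsv[:,:,1]>120))).astype(np.uint8)
    m=cv2.morphologyEx(m,cv2.MORPH_OPEN,np.ones((5,5)))
    k=max(cv2.findContours(m,0,2)[0],key=cv2.contourArea)
    pts=np.array([ray(T,p[0][0]+x0,p[0][1]+y0,z)[:2] for p in k],np.float32)
    print(n,cv2.minAreaRect(pts))
E
```

```text
(350, 252)
(333, 172)
(399, 201)
kp (268, 214)
(127, 187)
(188, 235)
(105, 250)
kp (193, 164)
plat ((0.596767008304596, 0.10056424140930176), (0.2026103287935257, 0.20190367102622986), 87.5129165649414)
ledge ((0.5200328826904297, 0.32404470443725586), (0.08266863226890564, 0.4005171060562134), 86.24191284179688)
```

View pics/m1.png

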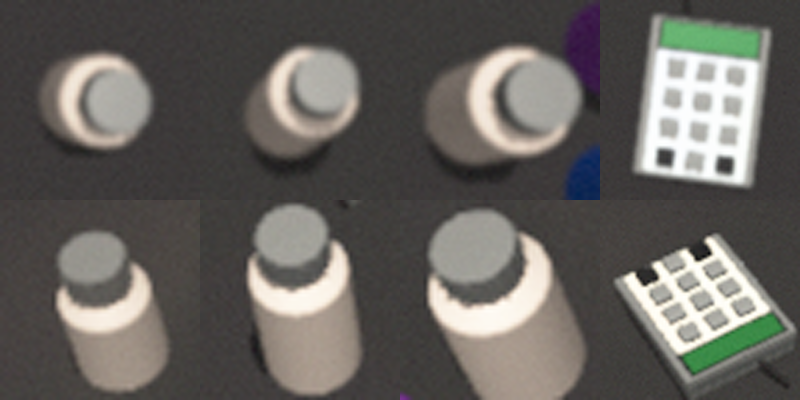

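The mosaic shows the grey caps cleanly in both views. The keypad is turned a few degrees, with the black TARE and ENTER keys at its front row. I'll triangulate the caps and fit the keypad pose.

```bash
cat >> h.py <<'E'
from scipy.optimize import least_squares
def tri(T,a,S,b,x0=(.5,-.3,.1)):
    r=least_squares(lambda P:np.r_[np.subtract(px(T,P),a),np.subtract(px(S,P),b)],x0); return r.x,np.sqrt(np.mean(r.fun**2))
KEYS=dict(k1=(.029,.03,.042),k2=(.029,0,.042),k3=(.029,-.03,.042),k5=(-.001,0,.039),k7=(-.031,.03,.036),tare=(-.061,.03,.033),enter=(-.061,-.03,.033))
def kp(p,n):
    c,s=np.cos(p[2]),np.sin(p[2]); x,y,z=KEYS[n]; return np.array([p[0]+c*x-s*y,p[1]+s*x+c*y,z])
def kpfit(obs):
    r=least_squares(lambda p:np.concatenate([np.subtract(px(c,kp(p,n)),uv) for c,n,uv in obs]),(.476,-.134,-.1)); return r.x,np.sqrt(np.mean(r.fun**2))
E
python3 - <<'E'
from h import *
np.set_printoptions(precision=4,suppress=True)
T=cam('top');S=cam('scene')
for n,a,b in(('A',(379.5,277),(150,200.9)),('B',(364.2,192.5),(210.8,243.5)),('C',(434.5,224),(123.5,261.5))): print(n,*tri(T,a,S,b))
f=lambda o,l:[(n,(o[0]+u*.36,o[1]+v*.36)) for n,(u,v) in l]
t=f((268,214),[('k1',(77,68)),('k2',(106,71)),('k3',(136,75)),('tare',(65,158)),('enter',(125,166))])
s=f((193,164),[('tare',(104,50)),('enter',(48,75)),('k3',(90,132)),('k1',(142,105)),('k2',(117,118))])
for o in([(T,*x) for x in t],[(S,*x) for x in s],[(T,*x) for x in t]+[(S,*x) for x in s]): p,e=kpfit(o);print(p,e)
for n in KEYS: print(n,kp(p,n))
o=monitor.get_obs();print(o['eef_pos'],o['time_s'],o['opening'],o['wrist_force'],R.from_quat(np.roll(o['eef_rot'],-1)).as_matrix()[:,1])
E
```

```text
A [ 0.3993 -0.3195  0.1089] 0.27025149752025585
B [ 0.6171 -0.2862  0.1372] 0.3732471970331853
C [ 0.5301 -0.4622  0.1379] 0.25831091781078414
[ 0.4759 -0.1354 -0.1537] 0.10663680367715032
[ 0.4818 -0.1353 -0.1699] 0.43483380168700697
[ 0.4784 -0.1351 -0.1611] 0.783023765820132
k1 [ 0.5119 -0.1101  0.042 ]
k2 [ 0.507  -0.1397  0.042 ]
k3 [ 0.5022 -0.1693  0.042 ]
k5 [ 0.4774 -0.1349  0.039 ]
k7 [ 0.4526 -0.1005  0.036 ]
tare [ 0.423  -0.0957  0.033 ]
enter [ 0.4134 -0.1549  0.033 ]
[ 0.2041 -0.5376  0.2313] 1.75 0.997054193642677 [0.5639 0.3776 0.9415] [ 0.3549 -0.9349 -0.0001]
```

A is the medium bottle, B the tall one and C the large one; the small one is absent. Next comes the first TARE.

```bash
python3 -m pendant '[[[27,55,0,-4,0],[27,55,0,-4,0],[27,55,0,-4,0],[27,55,0,-4,0],[27,55,0,-4,0],[27,55,0,-4,0],[27,55,0,-4,0],[27,55,0,-2,0]]]'; python3 -m pendant '[[[0,0,-40,0,0],[0,0,-40,0,0],[0,0,-40,0,0],[0,0,0,0,0],[0,0,0,0,0]]]'
python3 - <<'E'
from h import *
S=cam('scene');T=cam('top')
o=monitor.get_obs();print(o['eef_pos'],o['time_s'],o['opening'],R.from_quat(np.roll(o['eef_rot'],-1)).as_matrix()[:,1])
u,v=map(int,px(S,(.476,-.134,.05)));a=cv2.resize(S['img'][v-45:v+45,u-45:u+45,::-1],(400,400),interpolation=2)
u,v=map(int,px(T,(.476,-.134,.05)));b=cv2.resize(T['img'][v-45:v+45,u-45:u+45,::-1],(400,400),interpolation=2)
cv2.imwrite('pics/k1.png',np.hstack([a,b]))
E
```

```text
time_s: 2.75
eef_pos: [0.4208, -0.0958, 0.2318]
eef_rot: [0.0, 0.997, -0.081, 0.001]
wrist_force: [1.0, -0.3, 1.2]
opening: -0.0
time_s: 3.38
eef_pos: [0.4209, -0.0981, 0.1126]
eef_rot: [0.0, 0.997, -0.08, 0.001]
wrist_force: [1.3, -0.2, -0.2]
opening: 0.001
[ 0.42147957 -0.09843544  0.11324499] 3.475 -0.0008837324435601781 [-0.16027807 -0.98707119  0.00118861]
```

View pics/k1.png

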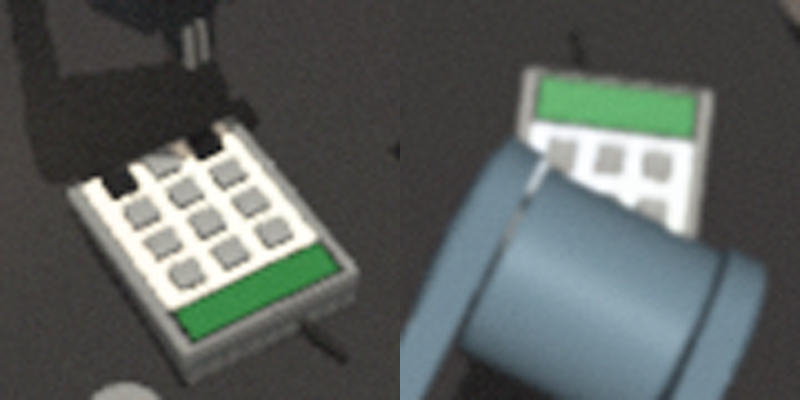

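The keypad has not moved, and the fingers hang over TARE.

```bash
python3 -m pendant '[[[0,2,-30,0,0],[0,0,-30,0,0],[0,0,-6,0,0],[0,0,-6,0,0],[0,0,-4,0,0],[0,0,-4,0,0],[0,0,-2,0,0],[0,0,-1,0,0]]]';  python3 -m pendant '[[[0,0,-1,0,0],[0,0,-1,0,0],[0,0,0,0,0]]]'; python3 -m pendant '[[[0,0,0,0,0]]]'
```

```text
time_s: 4.47
eef_pos: [0.4211, -0.0961, 0.0289]
eef_rot: [0.0, 0.997, -0.08, 0.001]
wrist_force: [2.1, -0.1, 3.5]
opening: -0.004
time_s: 4.85
eef_pos: [0.4213, -0.0961, 0.0277]
eef_rot: [0.0, 0.997, -0.08, 0.001]
wrist_force: [-1.9, 1.1, 17.6]
opening: 0.001
time_s: 4.97
eef_pos: [0.4213, -0.0961, 0.0278]
eef_rot: [0.0, 0.997, -0.08, 0.001]
wrist_force: [-1.1, 1.7, 17.1]
opening: -0.001
```

TARE bottomed out at 17 N. Now the medium bottle: up, over, and down onto it with the gripper open.

```bash
python3 -m pendant '[[[0,0,20,0,0],[0,0,60,0,0],[0,0,60,0,0],[0,0,60,0,85],[-4,-56,0,0,85],[-6,-56,0,0,85],[-6,-56,0,0,85],[-6,-56,0,0,85]]]'; python3 -m pendant '[[[0,0,-40,0,85],[0,0,-40,0,85],[0,0,0,0,85],[0,0,0,0,85]]]'
python3 - <<'E'
from h import *
S=cam('scene');T=cam('top')
o=monitor.get_obs();print(o['eef_pos'],o['wrist_force'])
u,v=map(int,px(S,(.399,-.32,.1)));a=cv2.resize(S['img'][v-45:v+45,u-45:u+45,::-1],(400,400),interpolation=2)
u,v=map(int,px(T,(.42,-.3,.1)));b=cv2.resize(T['img'][v-100:v+100,u-100:u+100,::-1],(400,400),interpolation=2)
cv2.imwrite('pics/a1.png',np.hstack([a,b]))
E
```

```text
time_s: 5.98
eef_pos: [0.397, -0.3207, 0.2256]
eef_rot: [-0.001, 0.997, -0.08, -0.001]
wrist_force: [0.6, 0.8, -0.1]
opening: 0.998
time_s: 6.48
eef_pos: [0.3984, -0.3197, 0.1473]
eef_rot: [0.0, 0.997, -0.08, 0.0]
wrist_force: [-0.1, 0.7, 0.6]
opening: 0.996
[ 0.39898665 -0.32038345  0.14826556] [-0.99978473 -0.50062125 -0.05411235]
```

View pics/a1.png

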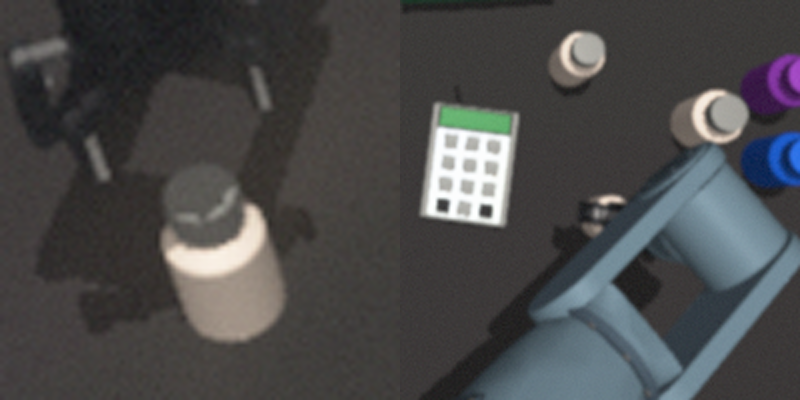

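The open jaws straddle the medium cap and are centred on it. I'll go down and close.

```bash
python3 -m pendant '[[[0,0,-30,0,85],[0,0,-25,0,85],[0,0,-15,0,85],[0,0,0,0,85],[0,0,0,0,0],[0,0,0,0,0],[0,0,0,0,0],[0,0,0,0,0]]]'; python3 -m pendant '[[[0,0,0,0,0],[0,0,5,0,0],[0,0,30,0,0],[0,0,0,0,0],[0,0,0,0,0]]]'
```

```text
time_s: 7.58
eef_pos: [0.3986, -0.3202, 0.0775]
eef_rot: [0.001, 0.997, -0.08, 0.001]
wrist_force: [-0.9, 1.2, 5.8]
opening: 0.474
time_s: 8.2
eef_pos: [0.3979, -0.3193, 0.1109]
eef_rot: [-0.0, 0.997, -0.08, -0.0]
wrist_force: [-0.3, 0.4, -0.3]
opening: 0.475
```

```bash
python3 -m pendant '[[[0,0,40,0,0],[0,0,40,0,0],[10,25,0,0,0],[14,38,0,0,0],[14,38,0,0,0],[14,38,0,0,0],[14,38,0,0,0],[14,38,0,0,0]]]'; python3 -m pendant '[[[14,38,0,0,0],[14,38,0,0,0],[14,38,0,0,0],[12,31,0,0,0],[4,14,0,0,0],[0,0,-20,0,0],[0,0,0,0,0],[0,0,0,0,0]]]'
python3 - <<'E'
from h import *
S=cam('scene');T=cam('top')
o=monitor.get_obs();print(o['eef_pos'],o['wrist_force'],o['opening'])
u,v=map(int,px(S,(.55,.08,.1)));a=cv2.resize(S['img'][v-70:v+70,u-70:u+70,::-1],(400,400),interpolation=2)
u,v=map(int,px(T,(.5,-.1,.1)));b=cv2.resize(T['img'][v-100:v+100,u-100:u+100,::-1],(400,400),interpolation=2)
cv2.imwrite('pics/a2.png',np.hstack([a,b]))
E
```

```text
time_s: 9.2
eef_pos: [0.4777, -0.103, 0.19]
eef_rot: [-0.0, 0.997, -0.08, -0.001]
wrist_force: [0.6, -0.2, -0.4]
opening: 0.479
time_s: 10.2
eef_pos: [0.536, 0.0539, 0.1714]
eef_rot: [0.0, 0.997, -0.081, -0.0]
wrist_force: [-0.1, 0.8, -0.1]
opening: 0.472
[0.53646239 0.05386968 0.17197044] [ 0.11151098 -0.72375979 -0.48261743] 0.4689576248282608
```

View pics/a2.png

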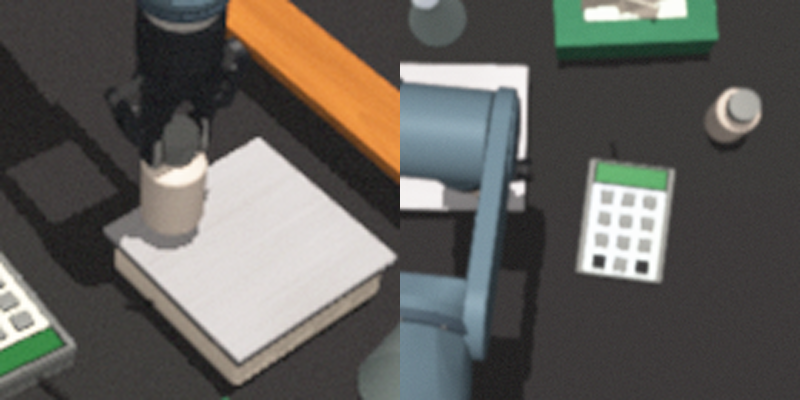

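The medium bottle hangs upright over the platform's near-right corner, well inside the plate.

```bash
python3 -m pendant '[[[0,0,-10,0,0],[0,0,-6,0,0],[0,0,-3,0,0],[0,0,-2,0,0],[0,0,-1,0,0],[0,0,-1,0,0],[0,0,0,0,0]]]';python3 -m pendant '[[[0,0,-1,0,0],[0,0,0,0,0]]]';python3 -m pendant '[[[0,0,-1,0,0],[0,0,0,0,0]]]'
```

```text
time_s: 11.18
eef_pos: [0.5361, 0.0544, 0.1483]
eef_rot: [0.0, 0.997, -0.08, 0.0]
wrist_force: [-0.2, -0.4, -2.0]
opening: 0.471
time_s: 11.42
eef_pos: [0.5363, 0.0544, 0.1476]
eef_rot: [-0.0, 0.997, -0.08, 0.0]
wrist_force: [0.5, -0.1, 1.0]
opening: 0.472
time_s: 11.68
eef_pos: [0.5366, 0.0544, 0.1475]
eef_rot: [0.0, 0.997, -0.08, 0.001]
wrist_force: [-2.2, 0.6, 6.9]
opening: 0.476
```

Contact at 7 N. I'll release, rise, and go to the tall bottle.

```bash
python3 -m pendant '[[[0,0,-0,0,85],[0,0,0,0,85],[0,0,0,0,85],[0,0,0,0,85],[0,0,10,0,85],[0,0,50,0,85],[0,0,40,0,85],[0,0,0,0,85]]]'; python3 -m pendant '[[[10,-45,0,0,85],[10,-45,0,0,85],[10,-45,0,0,85],[10,-45,0,0,85],[10,-45,0,0,85],[10,-45,0,0,85],[10,-45,0,0,85],[10,-26,0,0,85]]]';python3 -m pendant '[[[0,0,-40,0,85],[0,0,-25,0,85],[0,0,0,0,85],[0,0,0,0,85]]]'
python3 - <<'E'
from h import *
S=cam('scene');T=cam('top')
o=monitor.get_obs();print(o['eef_pos'],o['wrist_force'],o['opening'])
u,v=map(int,px(S,(.617,-.286,.14)));a=cv2.resize(S['img'][v-45:v+45,u-45:u+45,::-1],(400,400),interpolation=2)
u,v=map(int,px(T,(.53,.0,.1)));b=cv2.resize(T['img'][v-100:v+100,u-100:u+100,::-1],(400,400),interpolation=2)
cv2.imwrite('pics/b1.png',np.hstack([a,b]))
E
```

```text
time_s: 12.68
eef_pos: [0.5386, 0.0542, 0.2512]
eef_rot: [0.0, 0.997, -0.08, 0.004]
wrist_force: [0.7, -0.0, 0.7]
opening: 0.997
time_s: 13.68
eef_pos: [0.6156, -0.2888, 0.2452]
eef_rot: [-0.0, 0.997, -0.081, -0.001]
wrist_force: [-0.6, 0.3, 0.0]
opening: 0.994
time_s: 14.18
eef_pos: [0.6165, -0.2868, 0.1823]
eef_rot: [0.0, 0.997, -0.08, 0.0]
wrist_force: [0.4, 0.1, 0.5]
opening: 0.994
[ 0.61695294 -0.28699846  0.18324091] [-0.22145861 -0.12588142  1.01218161] 0.9952142914919871
```

View pics/b1.png

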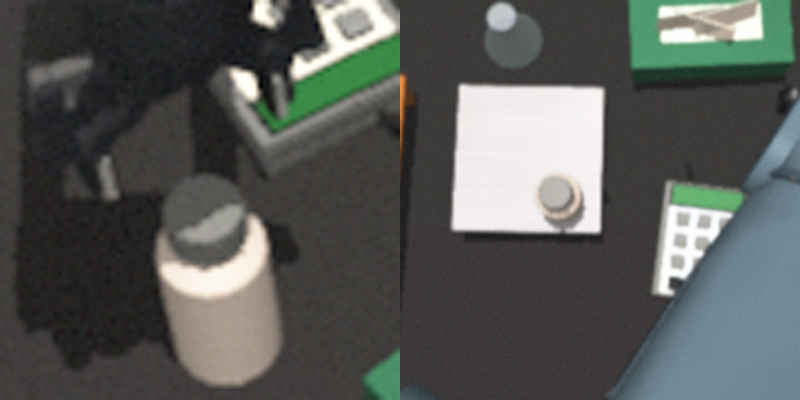

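The medium bottle stands on the plate and the tall one is straddled. I'll grip, lift high and carry.

```bash
python3 -m pendant '[[[0,0,-30,0,85],[0,0,-30,0,85],[0,0,-15,0,85],[0,0,0,0,85],[0,0,0,0,0],[0,0,0,0,0],[0,0,0,0,0],[0,0,0,0,0]]]'; python3 -m pendant '[[[0,0,0,0,0],[0,0,10,0,0],[0,0,50,0,0],[0,0,50,0,0],[0,0,50,0,0],[0,0,40,0,0],[0,0,0,0,0],[-2,20,0,0,0]]]'
python3 -m pendant '[[[-2,40,0,0,0],[-2,40,0,0,0],[-2,40,0,0,0],[-2,40,0,0,0],[-2,40,0,0,0],[-2,40,0,0,0],[-2,40,0,0,0],[-2,40,0,0,0]]]';python3 -m pendant '[[[-2,30,0,0,0],[0,17,0,0,0],[0,0,0,0,0],[0,0,0,0,0],[0,0,-40,0,0],[0,0,-40,0,0],[0,0,-10,0,0],[0,0,0,0,0]]]'
python3 - <<'E'
from h import *
S=cam('scene');T=cam('top')
o=monitor.get_obs();print(o['eef_pos'],o['wrist_force'],o['opening'])
u,v=map(int,px(S,(.58,.08,.15)));a=cv2.resize(S['img'][v-70:v+70,u-70:u+70,::-1],(400,400),interpolation=2)
cv2.imwrite('pics/b2.png',a)
E
```

```text
time_s: 15.28
eef_pos: [0.617, -0.287, 0.1079]
eef_rot: [0.001, 0.997, -0.08, 0.001]
wrist_force: [0.4, 0.4, 5.8]
opening: 0.474
time_s: 16.27
eef_pos: [0.6132, -0.2667, 0.3046]
eef_rot: [-0.0, 0.997, -0.081, -0.001]
wrist_force: [-0.5, 0.3, -1.9]
opening: 0.468
time_s: 17.27
eef_pos: [0.5959, 0.0561, 0.3035]
eef_rot: [-0.0, 0.997, -0.08, -0.002]
wrist_force: [0.1, 0.2, -1.2]
opening: 0.471
time_s: 18.27
eef_pos: [0.5962, 0.0996, 0.2163]
eef_rot: [0.0, 0.997, -0.081, -0.0]
wrist_force: [0.1, 0.8, -1.4]
opening: 0.473
[0.5973138  0.09999535 0.21832591] [ 0.56282767  1.04997361 -1.62374384] 0.4737388108544489
```

View pics/b2.png

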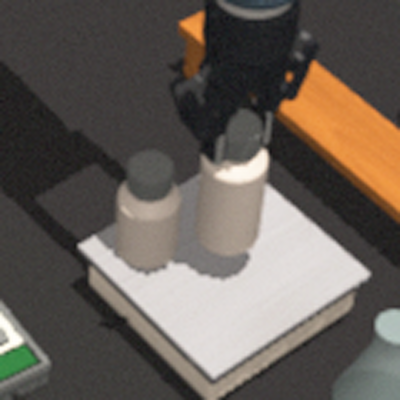

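The tall bottle hangs clear beside the medium one, at about (232,195) in the crop.

```bash
python3 -m pendant '[[[0,0,-20,0,0],[0,0,-10,0,0],[0,0,-4,0,0],[0,0,-2,0,0],[0,0,-1,0,0],[0,0,-1,0,0],[0,0,0,0,0]]]';python3 -m pendant '[[[0,0,-1,0,0],[0,0,0,0,0]]]';python3 -m pendant '[[[0,0,-1,0,0],[0,0,0,0,0]]]'
```

```text
time_s: 19.25
eef_pos: [0.5962, 0.1004, 0.1785]
eef_rot: [-0.0, 0.997, -0.08, 0.0]
wrist_force: [-0.6, -0.4, -1.8]
opening: 0.479
time_s: 19.5
eef_pos: [0.5964, 0.1004, 0.178]
eef_rot: [-0.0, 0.997, -0.08, 0.001]
wrist_force: [-0.8, -0.1, 2.2]
opening: 0.475
time_s: 19.75
eef_pos: [0.5968, 0.1004, 0.178]
eef_rot: [-0.0, 0.997, -0.08, 0.001]
wrist_force: [-2.3, 0.8, 9.0]
opening: 0.474
```

```bash
python3 -m pendant '[[[0,0,0,0,85],[0,0,0,0,85],[0,0,0,0,85],[0,0,0,0,85],[0,0,10,0,85],[0,0,50,0,85],[0,0,50,0,85],[0,0,0,0,85]]]'; python3 -m pendant '[[[-6,-51,0,0,85],[-6,-51,0,0,85],[-6,-51,0,0,85],[-6,-51,0,0,85],[-6,-51,0,0,85],[-6,-51,0,0,85],[-6,-51,0,0,85],[-6,-51,0,0,85]]]';python3 -m pendant '[[[-6,-51,0,0,85],[-6,-51,0,0,85],[-6,-52,0,0,85],[0,0,-50,0,85],[0,0,-50,0,85],[0,0,0,0,85],[0,0,0,0,85]]]'
python3 - <<'E'
from h import *
S=cam('scene');T=cam('top')
o=monitor.get_obs();print(o['eef_pos'],o['wrist_force'],o['opening'])
u,v=map(int,px(S,(.53,-.462,.14)));a=cv2.resize(S['img'][v-45:v+45,u-45:u+45,::-1],(400,400),interpolation=2)
u,v=map(int,px(T,(.53,.0,.1)));b=cv2.resize(T['img'][v-100:v+100,u-100:u+100,::-1],(400,400),interpolation=2)
cv2.imwrite('pics/c1.png',np.hstack([a,b]))
E
```

```text
time_s: 20.75
eef_pos: [0.5988, 0.1004, 0.2928]
eef_rot: [-0.0, 0.997, -0.08, 0.005]
wrist_force: [-0.0, -0.0, -0.1]
opening: 0.993
time_s: 21.75
eef_pos: [0.5474, -0.309, 0.2857]
eef_rot: [-0.0, 0.997, -0.08, -0.0]
wrist_force: [1.0, -1.0, 1.2]
opening: 0.992
time_s: 22.62
eef_pos: [0.5307, -0.4621, 0.1882]
eef_rot: [0.001, 0.997, -0.08, 0.001]
wrist_force: [0.1, -0.4, 1.3]
opening: 0.994
[ 0.53135661 -0.46276098  0.18988045] [ 0.21292845 -0.08757867 -0.34149312] 0.9989575366606439
```

View pics/c1.png

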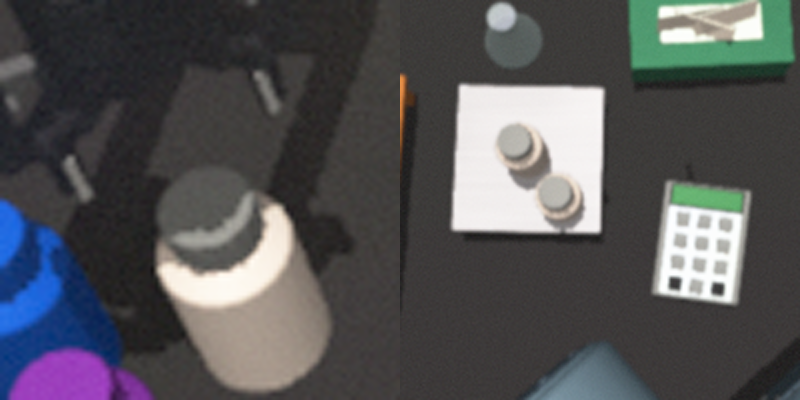

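```bash
python3 -m pendant '[[[0,0,-40,0,85],[0,0,-25,0,85],[0,0,-15,0,85],[0,0,0,0,85],[0,0,0,0,0],[0,0,0,0,0],[0,0,0,0,0],[0,0,0,0,0]]]'; python3 -m pendant '[[[0,0,0,0,0],[0,0,10,0,0],[0,0,50,0,0],[0,0,60,0,0],[0,0,60,0,0],[0,0,60,0,0],[0,0,0,0,0],[10,27,0,0,0]]]'
python3 -m pendant '[[[10,48,0,0,0],[10,48,0,0,0],[10,48,0,0,0],[10,48,0,0,0],[10,48,0,0,0],[10,48,0,0,0],[10,48,0,0,0],[10,48,0,0,0]]]';python3 -m pendant '[[[10,48,0,0,0],[10,48,0,0,0],[10,48,0,0,0],[6,40,0,0,0],[0,12,0,0,0],[0,0,0,0,0],[0,0,-40,0,0],[0,0,-40,0,0]]]';python3 -m pendant '[[[0,0,-40,0,0],[0,0,-10,0,0],[0,0,0,0,0]]]'
python3 - <<'E'
from h import *
S=cam('scene');T=cam('top')
o=monitor.get_obs();print(o['eef_pos'],o['wrist_force'],o['opening'])
u,v=map(int,px(S,(.6,.1,.15)));a=cv2.resize(S['img'][v-70:v+70,u-70:u+70,::-1],(400,400),interpolation=2)
cv2.imwrite('pics/c2.png',a)
E
```

```text
time_s: 23.72
eef_pos: [0.5308, -0.4627, 0.1082]
eef_rot: [0.001, 0.997, -0.08, 0.001]
wrist_force: [0.8, -1.1, 6.1]
opening: 0.542
time_s: 24.72
eef_pos: [0.5391, -0.4353, 0.3455]
eef_rot: [-0.0, 0.997, -0.082, -0.0]
wrist_force: [-0.4, 0.7, -2.9]
opening: 0.543
time_s: 25.72
eef_pos: [0.619, -0.0474, 0.344]
eef_rot: [-0.001, 0.997, -0.08, -0.002]
wrist_force: [0.3, -0.6, -0.6]
opening: 0.546
time_s: 26.72
eef_pos: [0.656, 0.1438, 0.2655]
eef_rot: [0.0, 0.997, -0.081, 0.0]
wrist_force: [0.3, -0.4, -0.8]
opening: 0.551
time_s: 27.1
eef_pos: [0.656, 0.1444, 0.2163]
eef_rot: [0.0, 0.997, -0.081, -0.0]
wrist_force: [-0.8, -0.0, -1.0]
opening: 0.543
[0.65725585 0.14494843 0.2186101 ] [ 1.09070414 -0.8694592  -0.51811256] 0.544809409383491
```

View pics/c2.png

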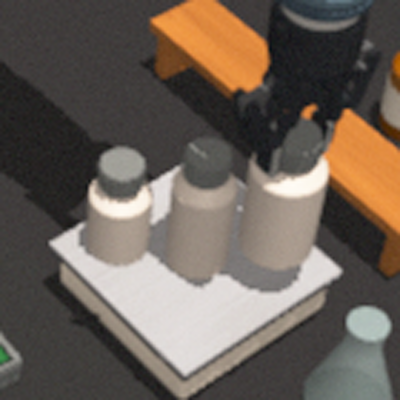

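The large bottle hangs behind the other two, clear of them and inside the plate.

```bash
python3 -m pendant '[[[0,0,-20,0,0],[0,0,-10,0,0],[0,0,-4,0,0],[0,0,-2,0,0],[0,0,-1,0,0],[0,0,-1,0,0],[0,0,0,0,0]]]';python3 -m pendant '[[[0,0,-1,0,0],[0,0,0,0,0]]]';python3 -m pendant '[[[0,0,-1,0,0],[0,0,0,0,0]]]'
```

```text
time_s: 28.08
eef_pos: [0.6562, 0.1454, 0.1785]
eef_rot: [-0.0, 0.997, -0.08, 0.0]
wrist_force: [-0.3, 0.2, -1.2]
opening: 0.545
time_s: 28.32
eef_pos: [0.6565, 0.1454, 0.1782]
eef_rot: [-0.0, 0.997, -0.08, 0.001]
wrist_force: [-1.9, -0.9, 3.2]
opening: 0.546
time_s: 28.58
eef_pos: [0.6567, 0.1453, 0.1782]
eef_rot: [-0.0, 0.997, -0.08, 0.001]
wrist_force: [-2.5, -1.0, 8.5]
opening: 0.545
```

```bash
cat >> h.py <<'E'
def kpnow(n='top',m=60):
    """refit the keypad: ECC of the old crop against the present picture"""
    c=cam(n); ref=cv2.imread(f'pics/{n}0.png',0); now=cv2.cvtColor(c['img'],cv2.COLOR_RGB2GRAY)
    u,v=map(int,px(c,(.477,-.135,.03)))
    x0,x1,y0,y1=u-25,u+26,v-34,v+35
    a=now[y0-m:y1+m,x0-m:x1+m]; t=ref[y0:y1,x0:x1]
    _,s,_,l=cv2.minMaxLoc(cv2.matchTemplate(a,t,cv2.TM_CCOEFF_NORMED))
    W=np.array([[1,0,l[0]],[0,1,l[1]]],np.float32)
    cc,W=cv2.findTransformECC(t,a,W,cv2.MOTION_EUCLIDEAN,(3,200,1e-6),None,5)
    p0=(.477,-.135,-.158); obs=[]
    for k in KEYS:
        q=np.array(px(c,kp(p0,k)))-(x0,y0); obs.append((c,k,W@[q[0],q[1],1]+(x0-m,y0-m)))
    p,e=kpfit(obs); return c,p,s,cc,e
E
python3 -m pendant '[[[0,0,0,0,85],[0,0,0,0,85],[0,0,0,0,85],[0,0,0,0,85],[0,0,10,0,85],[0,0,50,0,85],[0,0,50,0,85],[0,0,0,0,85]]]'
python3 - <<'E'
from h import *
np.set_printoptions(precision=4,suppress=True)
c,p,*r=kpnow(); print(p,r)
for n in KEYS: print(n,kp(p,n))
print([w(c,d['at']) for d in spotter.tip_of('top','keypad')])
o=monitor.get_obs();print(o['eef_pos'],o['wrist_force'],o['time_s'])
S=cam('scene')
print([w(S,d['at']) for d in spotter.tip_of('scene','keypad')])
for t in('bottle_medium','bottle_tall','bottle_large'): print(t,[(w(S,r['at']),round(r['confidence'],2)) for r in spotter.tip_of('scene',t)])
E
```

```text
time_s: 29.58
eef_pos: [0.6588, 0.1456, 0.2936]
eef_rot: [-0.001, 0.997, -0.08, 0.006]
wrist_force: [0.2, -0.5, 0.5]
opening: 0.994
[ 0.477  -0.135  -0.1562] [0.9996989369392395, 0.999661246912412, np.float64(0.0002096836476291205)]
k1 [ 0.5103 -0.1098  0.042 ]
k2 [ 0.5057 -0.1395  0.042 ]
k3 [ 0.501  -0.1691  0.042 ]
k5 [ 0.476  -0.1348  0.039 ]
k7 [ 0.4511 -0.1005  0.036 ]
tare [ 0.4214 -0.0958  0.033 ]
enter [ 0.4121 -0.1551  0.033 ]
[array([ 0.475 , -0.1364, -0.0027])]
[0.6564 0.1455 0.2876] [-0.1641  0.3042  0.4038] 29.675
[array([ 0.4739, -0.1316,  0.0015])]
bottle_medium [(array([0.5351, 0.0575, 0.0732]), 0.9)]
bottle_tall [(array([0.598 , 0.1013, 0.0736]), 0.56)]
bottle_large [(array([0.6571, 0.1436, 0.069 ]), 0.87), (array([0.6003, 0.0999, 0.0709]), 0.69), (array([ 0.5753, -0.5648, -0.0035]), 0.58), (array([ 0.4709, -0.5526,  0.0039]), 0.55)]
```

All three bottles stand on the scale and the keypad has not moved. Next I'll hover over key 2.

```bash
python3 -m pendant '[[[-25,-47,0,0,0],[-25,-47,0,0,0],[-25,-47,0,0,0],[-25,-47,0,0,0],[-25,-47,0,0,0],[-25,-49,0,0,0],[0,0,-60,0,0],[0,0,-60,0,0]]]'; python3 -m pendant '[[[0,0,-60,0,0],[0,0,-30,0,0],[0,0,-10,0,0],[0,0,0,0,0],[0,0,0,0,0]]]'
python3 - <<'E'
from h import *
S=cam('scene');o=monitor.get_obs();print(o['eef_pos'],o['wrist_force'],o['opening'])
u,v=map(int,px(S,(.476,-.134,.05)));a=cv2.resize(S['img'][v-45:v+45,u-45:u+45,::-1],(500,500),interpolation=2)
cv2.imwrite('pics/k2.png',a)
E
```

```text
time_s: 30.92
eef_pos: [0.5059, -0.1397, 0.1652]
eef_rot: [0.0, 0.997, -0.081, 0.001]
wrist_force: [0.4, -0.2, -0.0]
opening: -0.002
time_s: 31.55
eef_pos: [0.5073, -0.1392, 0.0679]
eef_rot: [0.001, 0.997, -0.08, 0.001]
wrist_force: [-0.2, -0.6, 0.1]
opening: -0.001
[ 0.50735988 -0.13921433  0.06800744] [0.05340265 1.0419469  0.06932725] 0.0029309500111719456
```

View pics/k2.png

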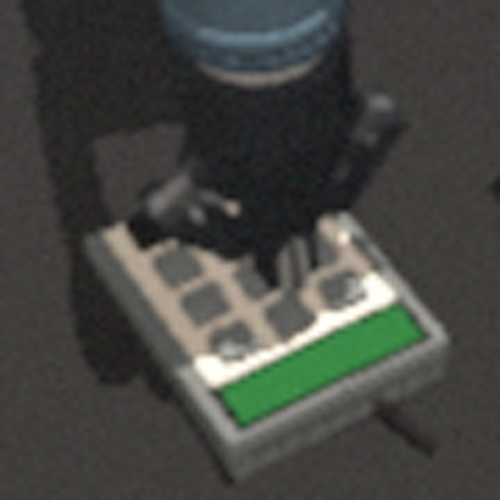

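The finger tips are over key 2, the middle of the rear row. Pressing.

```bash
python3 -m pendant '[[[0,0,-15,0,0],[0,0,-6,0,0],[0,0,-4,0,0],[0,0,-3,0,0],[0,0,-1,0,0],[0,0,-1,0,0],[0,0,0,0,0]]]'; python3 -m pendant '[[[0,0,-1,0,0],[0,0,0,0,0]]]'; python3 -m pendant '[[[0,0,-1,0,0],[0,0,0,0,0]]]'
```

```text
time_s: 32.48
eef_pos: [0.5062, -0.1384, 0.0374]
eef_rot: [-0.0, 0.997, -0.08, -0.0]
wrist_force: [-5.4, 3.2, 13.4]
opening: -0.002
time_s: 32.72
eef_pos: [0.5062, -0.1385, 0.0371]
eef_rot: [-0.0, 0.997, -0.08, -0.0]
wrist_force: [-7.8, 3.8, 20.5]
opening: 0.0
time_s: 32.98
eef_pos: [0.5063, -0.1385, 0.0369]
eef_rot: [-0.0, 0.997, -0.08, -0.0]
wrist_force: [-11.4, 4.9, 27.1]
opening: -0.001
```

```bash
python3 -m pendant '[[[0,0,10,0,0],[0,0,20,0,0],[-27,20,0,0,0],[-28,19,0,0,0],[0,0,0,0,0],[0,0,0,0,0]]]'
python3 - <<'E'
from h import *
S=cam('scene');o=monitor.get_obs();print(o['eef_pos'],o['wrist_force'],o['opening'])
u,v=map(int,px(S,(.476,-.134,.05)));a=cv2.resize(S['img'][v-45:v+45,u-45:u+45,::-1],(500,500),interpolation=2)
cv2.imwrite('pics/k3.png',a)
E
```

```text
time_s: 33.72
eef_pos: [0.4521, -0.1002, 0.0648]
eef_rot: [0.0, 0.997, -0.08, 0.001]
wrist_force: [0.2, -0.8, 0.7]
opening: -0.001
[ 0.45227545 -0.10039823  0.06478625] [-0.38426112  0.05710227 -0.03846382] 0.0012762513954060566
```

View pics/k3.png

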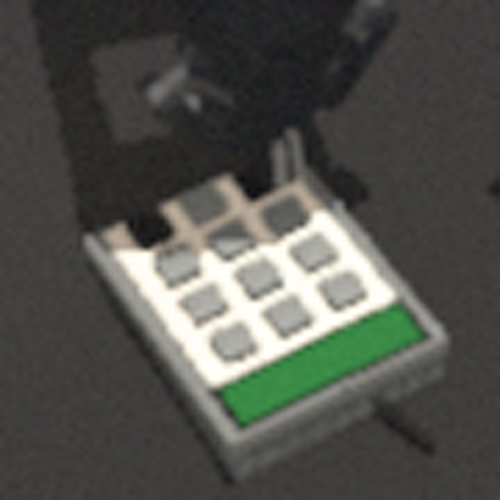

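The keypad has not moved, and the tips stand above key 7, the third-row left key at (285,215). Pressing 7.

```bash
python3 -m pendant '[[[0,0,-16,0,0],[0,0,-8,0,0],[0,0,-5,0,0],[0,0,-3,0,0],[0,0,-1,0,0],[0,0,-1,0,0],[0,0,0,0,0]]]'; python3 -m pendant '[[[0,0,0,0,0]]]'
```

```text
time_s: 34.65
eef_pos: [0.451, -0.0995, 0.0311]
eef_rot: [-0.0, 0.997, -0.08, -0.0]
wrist_force: [-3.2, 2.9, 10.6]
opening: 0.004
time_s: 34.78
eef_pos: [0.4511, -0.0995, 0.0311]
eef_rot: [0.0, 0.997, -0.08, -0.0]
wrist_force: [-4.4, 1.6, 12.2]
opening: -0.004
```

```bash
python3 -m pendant '[[[0,0,10,0,0],[0,0,25,0,0],[12,-17,0,0,0],[13,-18,0,0,0],[0,0,0,0,0],[0,0,0,0,0]]]';python3 -m pendant '[[[0,0,-15,0,0],[0,0,-7,0,0],[0,0,-5,0,0],[0,0,-3,0,0],[0,0,-1,0,0],[0,0,-1,0,0],[0,0,0,0,0]]]'; python3 -m pendant '[[[0,0,0,0,0]]]'
```

```text
time_s: 35.52
eef_pos: [0.4754, -0.134, 0.0651]
eef_rot: [-0.0, 0.997, -0.08, -0.0]
wrist_force: [-0.3, 1.0, -1.0]
opening: -0.002
time_s: 36.4
eef_pos: [0.4758, -0.134, 0.0342]
eef_rot: [-0.0, 0.997, -0.08, -0.001]
wrist_force: [-6.7, 5.9, 13.2]
opening: 0.0
time_s: 36.52
eef_pos: [0.4757, -0.134, 0.0342]
eef_rot: [-0.0, 0.997, -0.08, -0.001]
wrist_force: [-5.9, 4.4, 13.3]
opening: -0.001
```

```bash
python3 -m pendant '[[[0,0,10,0,0],[0,0,23,0,0],[-32,-10,0,0,0],[-32,-11,0,0,0],[0,0,0,0,0],[0,0,0,0,0]]]';python3 -m pendant '[[[0,0,-20,0,0],[0,0,-9,0,0],[0,0,-5,0,0],[0,0,-3,0,0],[0,0,-1,0,0],[0,0,-1,0,0],[0,0,0,0,0]]]'; python3 -m pendant '[[[0,0,0,0,0]]]'
```

```text
time_s: 37.28
eef_pos: [0.413, -0.1562, 0.0669]
eef_rot: [0.0, 0.997, -0.081, 0.001]
wrist_force: [-0.4, -0.3, 0.4]
opening: 0.002
time_s: 38.15
eef_pos: [0.4127, -0.1556, 0.0282]
eef_rot: [0.0, 0.997, -0.08, 0.001]
wrist_force: [-1.1, 4.9, 8.4]
opening: 0.004
time_s: 38.28
eef_pos: [0.4127, -0.1556, 0.0281]
eef_rot: [0.0, 0.997, -0.08, 0.001]
wrist_force: [-0.3, 4.2, 8.9]
opening: -0.003
```

ENTER is down. One more millimetre to be sure, then up and over to the large bottle.

```bash
python3 -m pendant '[[[0,0,-1,0,0],[0,0,0,0,0],[0,0,20,0,0],[0,0,60,0,0],[0,0,60,0,0],[0,0,60,0,0],[0,0,60,0,0]]]';python3 -m pendant '[[[30,37,0,0,85],[31,38,0,0,85],[30,38,0,0,85],[31,37,0,0,85],[30,38,0,0,85],[31,38,0,0,85],[30,37,0,0,85],[31,38,0,0,85]]]'
python3 -m pendant '[[[0,0,0,0,85],[0,0,0,0,85]]]'
python3 - <<'E'
from h import *
np.set_printoptions(precision=4,suppress=True)
o=monitor.get_obs();print(o['eef_pos'],o['opening'])
c,p,*r=kpnow(); print(p,r); S=cam('scene')
for t in('bottle_medium','bottle_tall','bottle_large','ledge_top'): print(t,[(w(S,r['at']),round(r['confidence'],2)) for r in spotter.tip_of('scene',t)])
E
```

```text
time_s: 39.15
eef_pos: [0.4116, -0.1556, 0.2885]
eef_rot: [0.001, 0.997, -0.08, 0.0]
wrist_force: [0.9, -1.6, 0.4]
opening: 0.002
time_s: 40.15
eef_pos: [0.6569, 0.1463, 0.2861]
eef_rot: [0.0, 0.997, -0.08, 0.0]
wrist_force: [-0.1, -0.3, 0.4]
opening: 0.994
time_s: 40.4
eef_pos: [0.6557, 0.145, 0.2858]
eef_rot: [0.0, 0.997, -0.08, -0.001]
wrist_force: [-0.1, -0.2, -0.7]
opening: 0.993
[0.6557 0.145  0.2858] 0.9929708952219187
[ 0.477  -0.135  -0.1563] [0.999730110168457, 0.999674263180626, np.float64(0.00020469061942367006)]
bottle_medium [(array([0.5339, 0.0567, 0.0733]), 0.91)]
bottle_tall [(array([0.5967, 0.0975, 0.0724]), 0.63)]
bottle_large [(array([0.6548, 0.1446, 0.0679]), 0.83), (array([ 0.4687, -0.5561,  0.0005]), 0.74), (array([ 0.5756, -0.5655, -0.0017]), 0.72)]
ledge_top [(array([0.5165, 0.3204, 0.0725]), 0.86)]
```

```bash
python3 -m pendant '[[[0,0,-50,0,85],[0,0,-40,0,85],[0,0,-20,0,85],[0,0,0,0,85],[0,0,0,0,0],[0,0,0,0,0],[0,0,0,0,0],[0,0,0,0,0]]]'; python3 -m pendant '[[[0,0,0,0,0],[0,0,10,0,0],[0,0,50,0,0],[0,0,50,0,0],[0,0,40,0,0],[0,0,0,0,0],[-4,30,0,0,0],[-6,40,0,0,0]]]'; python3 -m pendant '[[[-6,40,0,0,0],[-6,40,0,0,0],[-6,20,0,0,0],[0,0,0,0,0],[0,0,-50,0,0],[0,0,-50,0,0],[0,0,-10,0,0],[0,0,0,0,0]]]'
python3 - <<'E'
from h import *
S=cam('scene');T=cam('top');o=monitor.get_obs();print(o['eef_pos'],o['wrist_force'],o['opening'])
u,v=map(int,px(S,(.6,.25,.12)));a=cv2.resize(S['img'][max(v-80,0):max(v-80,0)+160,u-80:u+80,::-1],(600,600),interpolation=2)
cv2.imwrite('pics/l1.png',a)
E
```

```text
time_s: 41.7
eef_pos: [0.6575, 0.1453, 0.1788]
eef_rot: [-0.0, 0.997, -0.08, 0.002]
wrist_force: [0.1, -1.7, 6.3]
opening: 0.545
time_s: 42.7
eef_pos: [0.6455, 0.2151, 0.3243]
eef_rot: [0.0, 0.997, -0.081, -0.001]
wrist_force: [-0.8, 0.7, -1.8]
opening: 0.548
time_s: 43.7
eef_pos: [0.6286, 0.3143, 0.2167]
eef_rot: [0.0, 0.997, -0.081, -0.0]
wrist_force: [0.5, -0.1, -1.3]
opening: 0.543
[0.62976023 0.31527608 0.21936872] [ 0.30244812 -0.13029711 -1.11645655] 0.5436336144909926
```

View pics/l1.png

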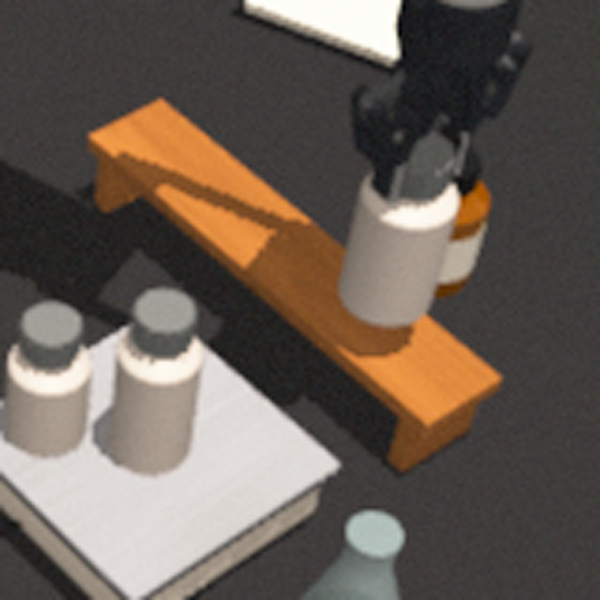

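The large bottle hangs over the far part of the ledge, about on its centre line. I'll set it down, release it and go back for the tall one.

```bash
python3 -m pendant '[[[0,0,-20,0,0],[0,0,-10,0,0],[0,0,-4,0,0],[0,0,-2,0,0],[0,0,-1,0,0],[0,0,-1,0,0],[0,0,-1,0,0],[0,0,0,0,0]]]';python3 -m pendant '[[[0,0,-1,0,0],[0,0,0,0,0]]]'
```

```text
time_s: 44.8
eef_pos: [0.6286, 0.3155, 0.1789]
eef_rot: [-0.0, 0.997, -0.08, 0.001]
wrist_force: [-2.3, -1.1, 4.5]
opening: 0.547
time_s: 45.05
eef_pos: [0.6288, 0.3155, 0.1789]
eef_rot: [-0.0, 0.997, -0.08, 0.001]
wrist_force: [-3.1, -1.9, 9.1]
opening: 0.545
```

```bash
python3 -m pendant '[[[0,0,0,0,85],[0,0,0,0,85],[0,0,0,0,85],[0,0,0,0,85],[0,0,10,0,85],[0,0,50,0,85],[0,0,50,0,85],[0,0,0,0,85]]]'; python3 -m pendant '[[[-6,-43,0,0,85],[-6,-43,0,0,85],[-6,-43,0,0,85],[-7,-43,0,0,85],[-7,-43,0,0,85],[0,0,0,0,85],[0,0,-40,0,85],[0,0,0,0,85]]]'
python3 - <<'E'
from h import *
np.set_printoptions(precision=4,suppress=True)
S=cam('scene');o=monitor.get_obs();print(o['eef_pos'],o['wrist_force'],o['opening'])
for t in('bottle_medium','bottle_tall','bottle_large'): print(t,[(w(S,r['at']),round(r['confidence'],2)) for r in spotter.tip_of('scene',t)])
E
```

```text
time_s: 46.05
eef_pos: [0.6307, 0.3163, 0.294]
eef_rot: [-0.002, 0.997, -0.08, 0.005]
wrist_force: [-0.6, 0.1, -0.3]
opening: 1.001
time_s: 47.05
eef_pos: [0.5938, 0.1012, 0.2429]
eef_rot: [-0.0, 0.997, -0.08, -0.004]
wrist_force: [-1.1, 0.3, 0.2]
opening: 0.994
[0.595  0.1012 0.245 ] [-0.4939  0.2055  0.7698] 0.9953218331574835
bottle_medium [(array([0.5371, 0.0559, 0.0753]), 0.73)]
bottle_tall [(array([0.5982, 0.0974, 0.0722]), 0.86)]
bottle_large [(array([ 0.5767, -0.5647, -0.0051]), 0.86), (array([0.63  , 0.3143, 0.0701]), 0.76), (array([ 0.4712, -0.5575, -0.001 ]), 0.68)]
```

```bash
python3 -m pendant '[[[0,0,-35,0,85],[0,0,-20,0,85],[0,0,-15,0,85],[0,0,0,0,85],[0,0,0,0,0],[0,0,0,0,0],[0,0,0,0,0],[0,0,0,0,0]]]'; python3 -m pendant '[[[0,0,0,0,0],[0,0,10,0,0],[0,0,50,0,0],[0,0,50,0,0],[0,0,20,0,0],[0,0,0,0,0],[-10,30,0,0,0],[-16,45,0,0,0]]]'; python3 -m pendant '[[[-17,48,0,0,0],[-17,48,0,0,0],[-14,40,0,0,0],[-4,11,0,0,0],[0,0,0,0,0],[0,0,-50,0,0],[0,0,-40,0,0],[0,0,0,0,0]]]'; python3 -m pendant '[[[0,0,-20,0,0],[0,0,-10,0,0],[0,0,-4,0,0],[0,0,-2,0,0],[0,0,-1,0,0],[0,0,-1,0,0],[0,0,0,0,0]]]'
```

```text
time_s: 48.25
eef_pos: [0.5969, 0.1005, 0.1775]
eef_rot: [-0.0, 0.997, -0.08, 0.001]
wrist_force: [0.1, 0.8, 4.9]
opening: 0.476
time_s: 49.25
eef_pos: [0.5692, 0.175, 0.3037]
eef_rot: [0.0, 0.997, -0.082, -0.002]
wrist_force: [-1.1, 0.8, -1.0]
opening: 0.477
time_s: 50.25
eef_pos: [0.5161, 0.3198, 0.2119]
eef_rot: [0.002, 0.997, -0.081, -0.004]
wrist_force: [-0.2, 0.7, -1.2]
opening: 0.477
time_s: 51.12
eef_pos: [0.5181, 0.3225, 0.1784]
eef_rot: [-0.0, 0.997, -0.08, 0.0]
wrist_force: [-0.2, 0.2, -1.6]
opening: 0.476
```

```bash
python3 -m pendant '[[[0,0,-1,0,0],[0,0,0,0,0]]]';python3 -m pendant '[[[0,0,-1,0,0],[0,0,0,0,0]]]'; python3 -m pendant '[[[0,0,0,0,85],[0,0,0,0,85],[0,0,0,0,85],[0,0,0,0,85],[0,0,10,0,85],[0,0,50,0,85],[0,0,50,0,85],[0,0,0,0,85]]]'; python3 -m pendant '[[[3,-45,0,0,85],[3,-45,0,0,85],[3,-45,0,0,85],[3,-45,0,0,85],[3,-45,0,0,85],[3,-42,0,0,85],[0,0,-40,0,85],[0,0,0,0,85]]]'
python3 - <<'E'
from h import *
np.set_printoptions(precision=4,suppress=True)
S=cam('scene');o=monitor.get_obs();print(o['eef_pos'],o['wrist_force'],o['opening'])
for t in('bottle_medium','bottle_tall','bottle_large'): print(t,[(w(S,r['at']),round(r['confidence'],2)) for r in spotter.tip_of('scene',t)])
E
```

```text
time_s: 51.38
eef_pos: [0.5183, 0.3225, 0.1776]
eef_rot: [-0.0, 0.997, -0.08, 0.0]
wrist_force: [-0.2, 0.6, 0.6]
opening: 0.474
time_s: 51.62
eef_pos: [0.5185, 0.3226, 0.1776]
eef_rot: [-0.0, 0.997, -0.08, 0.001]
wrist_force: [-1.8, -0.4, 6.0]
opening: 0.472
time_s: 52.62
eef_pos: [0.5206, 0.3235, 0.2929]
eef_rot: [-0.002, 0.997, -0.08, 0.005]
wrist_force: [0.1, 1.3, 0.5]
opening: 0.996
time_s: 53.62
eef_pos: [0.5336, 0.0551, 0.2429]
eef_rot: [-0.0, 0.997, -0.081, -0.004]
wrist_force: [0.0, 0.2, 0.4]
opening: 0.995
[0.5349 0.0555 0.245 ] [-0.3749  0.304   1.8216] 0.9970658524338993
bottle_medium [(array([0.5387, 0.0565, 0.0744]), 0.64)]
bottle_tall [(array([0.5176, 0.3207, 0.0713]), 0.67), (array([0.5175, 0.3211, 0.0708]), 0.56)]
bottle_large [(array([ 0.4695, -0.5525,  0.0016]), 0.88), (array([ 0.5729, -0.5638, -0.003 ]), 0.85), (array([0.627 , 0.3199, 0.0697]), 0.71)]
```

```bash
python3 -m pendant '[[[0,0,-50,0,85],[0,0,-35,0,85],[0,0,-15,0,85],[0,0,0,0,85],[0,0,0,0,0],[0,0,0,0,0],[0,0,0,0,0],[0,0,0,0,0]]]'; python3 -m pendant '[[[0,0,0,0,0],[0,0,10,0,0],[0,0,50,0,0],[0,0,50,0,0],[0,0,10,0,0],[0,0,0,0,0],[-14,30,0,0,0],[-20,43,0,0,0]]]'; python3 -m pendant '[[[-22,46,0,0,0],[-22,46,0,0,0],[-20,44,0,0,0],[-20,43,0,0,0],[-10,22,0,0,0],[0,0,0,0,0],[0,0,-50,0,0],[0,0,-30,0,0]]]'; python3 -m pendant '[[[0,0,-20,0,0],[0,0,-10,0,0],[0,0,-4,0,0],[0,0,-2,0,0],[0,0,-1,0,0],[0,0,-1,0,0],[0,0,0,0,0]]]';python3 -m pendant '[[[0,0,-1,0,0],[0,0,0,0,0]]]'
```

```text
time_s: 54.82
eef_pos: [0.5371, 0.0552, 0.1479]
eef_rot: [0.0, 0.997, -0.08, 0.001]
wrist_force: [-1.4, -0.5, 6.2]
opening: 0.473
time_s: 55.82
eef_pos: [0.5007, 0.1283, 0.2637]
eef_rot: [0.0, 0.997, -0.082, -0.002]
wrist_force: [-0.0, 0.7, -1.1]
opening: 0.477
time_s: 56.82
eef_pos: [0.4068, 0.3277, 0.1828]
eef_rot: [0.001, 0.997, -0.081, -0.002]
wrist_force: [0.2, -1.3, -1.8]
opening: 0.476
time_s: 57.7
eef_pos: [0.4082, 0.3295, 0.1485]
eef_rot: [-0.0, 0.997, -0.08, 0.0]
wrist_force: [-0.1, 0.8, -1.6]
opening: 0.472
time_s: 57.95
eef_pos: [0.4083, 0.3295, 0.1479]
eef_rot: [-0.0, 0.997, -0.08, 0.0]
wrist_force: [-1.1, -0.6, 4.1]
opening: 0.475
```

```bash
python3 -m pendant '[[[0,0,0,0,85],[0,0,0,0,85],[0,0,0,0,85],[0,0,0,0,85],[0,0,10,0,85],[0,0,50,0,85],[0,0,50,0,85],[0,0,0,0,85]]]'; python3 -m pendant '[[[1,-55,0,0,0],[1,-55,0,0,0],[1,-55,0,0,0],[1,-55,0,0,0],[0,-50,0,0,0],[0,0,0,0,0],[0,0,0,0,0]]]'
python3 - <<'E'
from h import *
np.set_printoptions(precision=4,suppress=True)
c,p,*r=kpnow(); print(p,r); print('tare',kp(p,'tare'),monitor.get_obs()['eef_pos'])
print([w(c,d['at']) for d in spotter.tip_of('top','keypad')])
for n in('top','scene'):
  S=c if n=='top' else cam(n)
  for t in('bottle_medium','bottle_tall','bottle_large','flask','wipes_box','reagent_bottle'): print(t,[(w(S,r['at']),round(r['confidence'],2)) for r in spotter.tip_of(n,t)][:3])
b=c['img'][150:330,70:350,::-1];u,v=map(int,px(S,(.5,.2,.1)));a=S['img'][0:240,200:480,::-1]
cv2.imwrite('pics/f1.png',cv2.resize(np.vstack([a,b]),None,fx=1.4,fy=1.4))
E
```

```text
time_s: 58.95
eef_pos: [0.4106, 0.3308, 0.2631]
eef_rot: [-0.003, 0.997, -0.08, 0.004]
wrist_force: [-0.4, 0.8, -0.1]
opening: 0.997
time_s: 59.82
eef_pos: [0.4119, 0.0597, 0.257]
eef_rot: [-0.0, 0.997, -0.081, -0.0]
wrist_force: [-0.3, 0.2, -0.2]
opening: -0.001
[ 0.477  -0.135  -0.1563] [0.9997245669364929, 0.99967299133084, np.float64(0.00020107542013520654)]
tare [ 0.4214 -0.0958  0.033 ] [0.4119 0.0602 0.257 ]
[array([ 0.4764, -0.1339,  0.0005])]
bottle_medium [(array([0.4073, 0.3275, 0.07  ]), 0.87), (array([0.7827, 0.1286, 0.0026]), 0.33)]
bottle_tall [(array([0.5157, 0.3211, 0.0724]), 0.92), (array([ 0.7777, -0.1569, -0.005 ]), 0.32)]
bottle_large [(array([0.6274, 0.3146, 0.0715]), 0.97), (array([ 0.4711, -0.5596, -0.0013]), 0.78), (array([ 0.5734, -0.566 , -0.0027]), 0.75)]
flask [(array([ 0.7839,  0.1282, -0.0025]), 0.78)]
wipes_box [(array([ 0.7762, -0.1554, -0.0009]), 0.91)]
reagent_bottle [(array([0.5714, 0.4543, 0.0012]), 0.74)]
bottle_medium [(array([0.4042, 0.3309, 0.0767]), 0.88), (array([0.596 , 0.1024, 0.0037]), 0.52)]
bottle_tall [(array([0.5189, 0.3226, 0.07  ]), 0.57)]
bottle_large [(array([0.6254, 0.3179, 0.0693]), 0.92), (array([ 0.5761, -0.5642, -0.0049]), 0.9), (array([ 0.4665, -0.5557,  0.0001]), 0.89)]
flask [(array([0.777 , 0.1301, 0.004 ]), 0.88)]
wipes_box [(array([ 0.7802, -0.1521, -0.0001]), 0.59)]
reagent_bottle [(array([0.5712, 0.4609, 0.0004]), 0.82), (array([0.6273, 0.3166, 0.0719]), 0.61)]
```

View pics/f1.png

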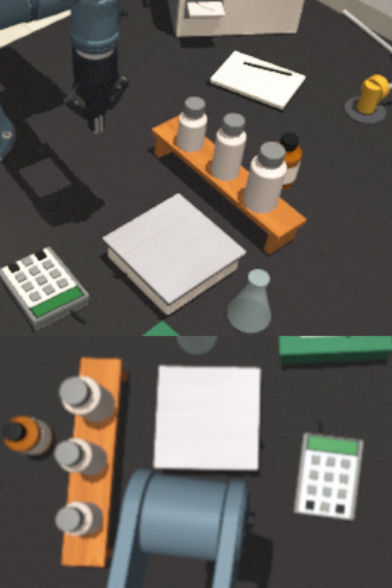

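The three bottles stand in one row along the ledge's middle, the scale is empty and the keypad has not moved. Last TARE.

```bash
python3 -m pendant '[[[3,-50,0,0,0],[3,-50,0,0,0],[3,-55,0,0,0],[0,0,-60,0,0],[0,0,-60,0,0],[0,0,-50,0,0],[0,0,0,0,0],[0,0,0,0,0]]]';python3 -m pendant '[[[0,0,-30,0,0],[0,0,-15,0,0],[0,0,-8,0,0],[0,0,-4,0,0],[0,0,-2,0,0],[0,0,-1,0,0],[0,0,-1,0,0],[0,0,0,0,0]]]'; python3 -m pendant '[[[0,0,0,0,0]]]'
```

```text
time_s: 61.58
eef_pos: [0.4223, -0.0962, 0.089]
eef_rot: [0.0, 0.997, -0.08, 0.001]
wrist_force: [0.0, -0.8, 0.6]
opening: -0.002
time_s: 62.58
eef_pos: [0.4223, -0.0961, 0.0279]
eef_rot: [0.0, 0.997, -0.08, 0.001]
wrist_force: [-1.7, 2.6, 16.5]
opening: -0.005
time_s: 62.7
eef_pos: [0.4223, -0.0961, 0.0279]
eef_rot: [0.0, 0.997, -0.08, 0.001]
wrist_force: [-2.8, 3.0, 15.0]
opening: -0.001
```

```bash
python3 -m pendant '[[[0,0,20,0,0],[0,0,60,0,0],[0,0,60,0,0],[0,0,60,0,0],[0,0,0,0,0],[0,0,0,0,0],[0,0,0,0,0]]]'
python3 - <<'E'
from h import *
np.set_printoptions(precision=4,suppress=True)
S=cam('scene')
for t in('bottle_medium','bottle_tall','bottle_large'): print(t,[(w(S,r['at']),round(r['confidence'],2)) for r in spotter.tip_of('scene',t)][:3])
print(order.hand_in())
E
```

```text
time_s: 63.58
eef_pos: [0.4199, -0.095, 0.2244]
eef_rot: [-0.001, 0.997, -0.08, -0.002]
wrist_force: [0.8, -0.2, -0.1]
opening: -0.002
bottle_medium [(array([0.4068, 0.3292, 0.0736]), 0.75)]
bottle_tall [(array([0.5164, 0.321 , 0.0706]), 0.59)]
bottle_large [(array([0.6247, 0.3161, 0.0676]), 0.96), (array([ 0.5718, -0.5663, -0.0011]), 0.68), (array([ 0.4694, -0.5555,  0.0029]), 0.56)]
the job is handed in; nothing more can be done
None
```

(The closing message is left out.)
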